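# Put the stapler away in the push-open case

### The job

Put the stapler away: press down on the front of the shut case's lid so that it springs open, lay the stapler inside on its base, then swing the lid down and press it until it catches. Make sure that the lid stays shut by itself, and leave the mug, the tape roll and the brass weight where they are.

Things in the scene. Friction and masses are not known exactly. Their poses are not given: they have to be found in the camera images.
- case: grey plastic case with lid, fixed on the worktop, left or right. Origin under its middle at worktop height: x from the front (robot side) to the hinged back, y left, z up. Tray x -110 to +100 mm, y -64 to +64, walls 4 mm thick, 56 high. Storage space x -86 to +96, y -60 to +60, floor 5 mm up (a latch channel lies in front of it)
- case_lid (a joint): lid angle (rad): 0 = shut, held by its catch; 1.7 = fully open, leaning back a little; to -0.045 when pressed past the catch. Push-push catch: pressing the shut lid's front 5 to 8 mm down and letting go frees it, and a spring (under 4 N at the front edge) swings it fully open; swinging it down and pressing its front 5 to 8 mm past 0, then letting go, catches it; one more press frees it again
- lid_pad (a point): middle of the ribbed 30 x 60 mm rubber press pad on the lid near its front edge, 190 mm from the hinge, 74 mm above the worktop when shut; it moves with the lid. z points out of the lid's outer face, -x from the hinge to the front edge
- lid_hinge (a point): middle of the lid's hinge axis, along the case's y axis: 100 mm behind the case's origin, 68 mm above the worktop. The lid is a plate 218 mm long (from 2 mm behind the axis), 138 mm wide, 8 mm thick, outer face 6 mm outside the axis, with a 16 mm skirt at its front and sides; it is pushed shut on its outer face
- case_floor (a point): middle of the storage space's floor: x towards the back along its 182 mm length, y across its 120 mm width, z up
- stapler: black desk stapler, loose, 34 mm wide (x), 146 mm long (y), 47 mm high (z), about 0.24 kg; origin under its middle. Base 34 mm wide and 7 mm thick, arm 28 mm wide from 26 to 47 mm up, narrower between; the arm does not move. Grip the arm firmly. It fits into the case only with its length along the case's x axis, either way round
- mug: white dotted mug, 82 mm across, 91 mm high, bystander; origin under its middle
- tape: roll of grey tape lying flat, 103 mm across, 48 mm high, bystander; origin under its middle
- weight: brass check weight, 30 mm across, 40 mm high, bystander; origin under its middle

How it is judged:
By the outcome, as a careful person would: the job done as asked, in the order asked, and still so for the second after the job is handed in, with the robot touching nothing.
It also fails if it takes over 72 s, if anything falls off the work surface, if the arm or the gripper's body presses on something with over 40 N, if the wrist force passes 120 N, or if a joint passes its speed limit or range.

### The arm

A 7-joint arm with a two-finger parallel gripper is mounted at the origin on a cart in front of the work surface, level with it; the furniture and walls round the work are solid. World frame = base frame: x ahead of the robot, y to its left, z up, the work surface at z = 0. Lengths are in m, angles in rad, forces in N, time in s.
With the tool pointing down it reaches from about 0.425 to 0.825 m from the base axis. Payload 3.6 kg.
Tool frame: the origin (TCP) lies where the fingers leave the gripper's body, on its centre line; the fingertips stand 84 mm ahead of it and the grasp point (between the pads) lies 65 mm ahead of it; z points along the fingers, x is the direction in which the jaws open and shut, and the axes are right-handed (so a half turn about z gives the same grasp; the last joint's range is limited). The gripper opens to 93 mm and grips with 3 to 60 N. Pads are 15 mm wide; open, the fingers measure 128 mm over their backs; the gripper's body (75 mm by 188 mm) begins 65 mm behind the grasp point.
Start: joints at [-1.143, 0.615, -0.013, 1.423, 0.008, 1.103, -0.04], TCP at [0.285, 0.584, 0.303] pointing down, gripper open.
Joint ranges: [-3.12, 3.12], [-0.3, 2.06], [-1.34, 1.32], [0.26, 2.42], [-1.36, 4.5], [0.01, 1.98], [-2.84, 2.84]. Speed limits (rad/s): [2.79, 2.79, 3.14, 3.14, 3.14, 3.14, 3.14].

### API

Orientations are given as a unit quaternion [w, x, y, z].
In Python, from rig import r, optics gives the robot as it stands.
- The arm moves only by the shell command python3 -m handwheel 'ROWS' [FORCE]. ROWS is text: rows parted by semicolons, each of 7 numbers parted by spaces: the shift along the tool's x, y, z in cm, then the turn, a rotation vector about the tool's x, y, z in degrees, then the gripper command: -1 is shut, 1 is fully open, values between are in proportion. A call has 1 to 10 rows; each row is the pose to reach, as a shift and turn from the pose measured when the call began, along the tool's axes at that moment; what a row does not reach only later rows make up. A row lasts 1/8 s, in which the tool goes at most 62.5 mm and 10.7 degrees, less where a joint would pass 70% of its speed; a pose out of reach is approached as far as the arm can. A call with a gripper value outside its range is refused whole. The fingers move at their own pace and stop on an object; FORCE is the grip in N (left out, the last holds). Time passes only in rows, so rows that repeat a pose let the fingers close. It gives the time, the measured TCP pose, the force and the opening at its end, in the units of the state.
- r.state(): the state, without advancing time (a new reading comes with each control period).
- optics.snapshot(name): name is "side" or "top" or "wrist"; returns the picture (480x640x3 uint8, red, green, blue); there is no depth.
- optics.camera_model(name): a dict with "fx", "fy", "cx", "cy" (pixels), "world_from_camera" (4x4, takes a point from camera to world coordinates); the wrist camera has in their place "hand_eye" (4x4, takes a point from camera to tool coordinates, whose origin is the TCP and whose axes are the tool frame's). Camera axes: x right, y down, z forward; pixel columns grow to the right and rows downward; lengths in m; the calibration is good to about 2 mm. A picture is of the moment at which its call begins: read the wrist's pose just before it. camera_model takes no time and is no camera call.
- r.job_done(): hands the job in, once; it reports no verdict.
The state is a dict: "t": time; "q": joint angles; "dq": joint speeds; "effort": joint torques, N m; "ee_pos": TCP position; "orientation": TCP orientation; "wrist_force": force on the tool from outside, world axes, zero at the start; "ft_torque": the same for the moment, N m; "gripper_width": finger opening in m.
Only numpy, scipy, OpenCV 4.12 (cv2) and the standard library are available. Lean on these libraries where they do the work, as an engineer would, in place of code of your own. Each camera call takes 0.05 s, during which the arm holds its last target. There are 200 camera calls.

## Working session

There is one attempt and no reset: what is moved stays moved. The work goes in short steps, Python scripts to look and compute and a shell command to move; the robot and the scene stay as the last step left them, time stands still between calls to the robot, and variables do not carry over. Pictures are saved under pics/ and viewed, about 8 in all and at most 12, crops included, and the job is handed in when it is done.

```bash
ls; mkdir -p pics; python3 - <<'E'
from rig import r, optics
import cv2,numpy as np
s=r.state();print({k:np.round(v,3) for k,v in s.items()})
a=[optics.snapshot(n) for n in("top","side")]
for n,i in zip(("top","side"),a):
    cv2.imwrite(f"pics/{n}0.png",i[:,:,::-1])
    m=optics.camera_model(n);print(n,m['fx'],m['fy'],m['cx'],m['cy'],np.round(m['world_from_camera'],3).tolist())
print(optics.camera_model("wrist"))
E
```

```text
pics
{'t': np.float64(0.0), 'q': array([-1.144,  0.616, -0.013,  1.425,  0.008,  1.103, -0.04 ]), 'dq': array([ 0.   , -0.001, -0.001, -0.001,  0.   , -0.   , -0.001]), 'effort': array([-1.0000e-03, -4.5894e+01,  2.0900e-01, -1.6575e+01, -6.1000e-02,
        2.1000e-02,  0.0000e+00]), 'ee_pos': array([0.285, 0.584, 0.302]), 'orientation': array([ 0.001,  0.848,  0.53 , -0.001]), 'wrist_force': array([ 0.467,  0.321, -0.587]), 'ft_torque': array([ 0.049, -0.014, -0.009]), 'gripper_width': np.float64(0.093)}
top 473.6860279711663 473.6860279711663 319.36934131757397 240.3583553159576 [[-0.005, -0.996, 0.085, 0.409], [-1.0, 0.006, 0.013, -0.011], [-0.013, -0.085, -0.996, 1.059], [0.0, 0.0, 0.0, 1.0]]
side 536.2633585655159 536.2633585655159 323.50202495053185 238.88425344396543 [[0.917, -0.235, 0.322, 0.152], [-0.398, -0.516, 0.758, -0.766], [-0.012, -0.824, -0.567, 0.651], [0.0, 0.0, 0.0, 1.0]]
{'fx': 386.55687754677945, 'fy': 386.55687754677945, 'cx': 319.3140355644648, 'cy': 236.82885993103457, 'hand_eye': array([[ 9.99999790e-01,  6.26624416e-04, -1.67218059e-04,
        -6.05353131e-04],
       [-5.62979113e-04,  9.66711307e-01,  2.55868975e-01,
        -7.05535123e-02],
       [ 3.21985335e-04, -2.55868827e-01,  9.66711456e-01,
        -8.25055934e-02],
       [ 0.00000000e+00,  0.00000000e+00,  0.00000000e+00,
         1.00000000e+00]])}
```

View pics/top0.png

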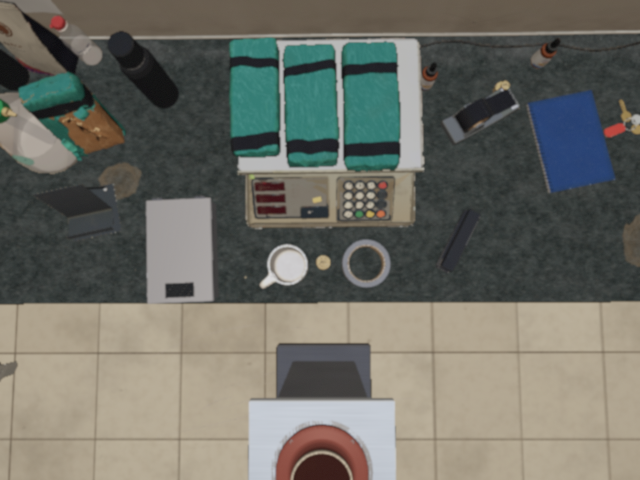

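View pics/side0.png

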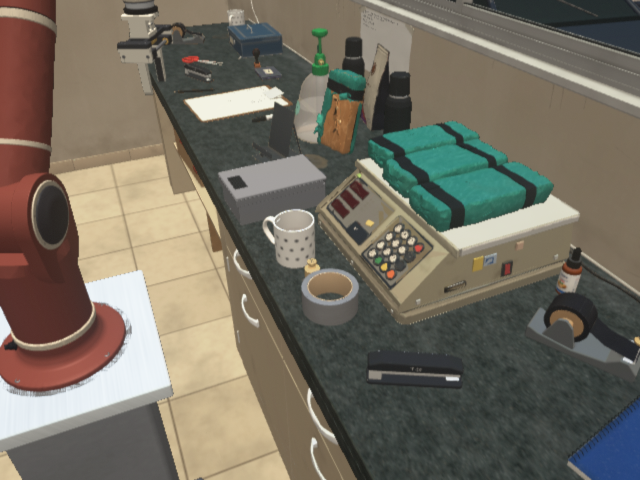

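```bash
cat > h.py <<'E'
import numpy as np, cv2
from rig import r, optics
from scipy.spatial.transform import Rotation as R
def pose(s=None):
    s=s or r.state(); T=np.eye(4); T[:3,:3]=R.from_quat(np.roll(s['orientation'],-1)).as_matrix(); T[:3,3]=s['ee_pos']; return T
def cam(n,s=None):
    m=optics.camera_model(n); return m,(pose(s)@m['hand_eye'] if n=='wrist' else m['world_from_camera'])
def ray(c,px):
    m,T=c; d=T[:3,:3]@[(px[0]-m['cx'])/m['fx'],(px[1]-m['cy'])/m['fy'],1]; return T[:3,3],d/np.linalg.norm(d)
def plane(c,px,z):
    o,d=ray(c,px); return o+d*(z-o[2])/d[2]
def tri(c1,p1,c2,p2):
    o1,d1=ray(c1,p1);o2,d2=ray(c2,p2)
    t=np.linalg.lstsq(np.c_[d1,-d2],o2-o1,rcond=None)[0]; a=o1+t[0]*d1;b=o2+t[1]*d2
    return (a+b)/2,np.linalg.norm(a-b)
def proj(c,P):
    m,T=c; p=np.linalg.inv(T)@np.r_[P,1]; return np.array([m['fx']*p[0]/p[2]+m['cx'],m['fy']*p[1]/p[2]+m['cy']])
def blob(mask,box):
    x0,y0,x1,y1=box; m=np.zeros(mask.shape,np.uint8); m[y0:y1,x0:x1]=mask[y0:y1,x0:x1]*255
    cs=cv2.findContours(m,cv2.RETR_EXTERNAL,cv2.CHAIN_APPROX_NONE)[0]; return max(cs,key=cv2.contourArea)
def cen(c):
    M=cv2.moments(c); return np.array([M['m10'],M['m01']])/M['m00']
def rel(P,s=None):
    "world point in current tool frame, cm"
    return np.round((np.linalg.inv(pose(s))@np.r_[P,1])[:3]*100,2)
E
python3 - <<'E'
from h import *
t=cv2.imread('pics/top0.png').max(2);s=cv2.imread('pics/side0.png').max(2)
ct,cs=cam('top'),cam('side')
lid=blob(t>110,(130,185,225,302)); print('lid px',cv2.minAreaRect(lid))
box=cv2.boxPoints(cv2.minAreaRect(lid)); print('corners z.074\n',np.array([plane(ct,p,.074) for p in box]).round(3))
pt=blob(t<70,(155,278,205,300)); ps=blob(s<70,(225,172,252,192))
print('pad',cv2.minAreaRect(pt),cen(ps),tri(ct,cen(pt),cs,cen(ps)),plane(ct,cen(pt),.074))
tt=cv2.imread('pics/top0.png');print(tt[240,462],tt[240,430],t[225:255:5,440:485:3])
st=blob(t<45,(430,195,495,280)); print('st',cv2.minAreaRect(st)); print([plane(ct,p,.047).round(3) for p in cv2.boxPoints(cv2.minAreaRect(st))],plane(ct,cen(st),.047))
for n,p in dict(mug=(288,265,.09),wt=(323,262,.04),tape=(366,263,.048)).items(): print(n,plane(ct,p[:2],p[2]).round(3))
for n,k,b in(('top',t,(430,195,495,280)),('side',s,(350,335,480,400))):
    c=b; cv2.imwrite(f'pics/c_{n}.png',cv2.resize(cv2.imread(f'pics/{n}0.png')[c[1]:c[3],c[0]:c[2]],None,fx=4,fy=4))
E
python3 -c "
import cv2,numpy as np
a=cv2.imread('pics/c_top.png');b=cv2.imread('pics/c_side.png')
H=max(a.shape[0],b.shape[0]);f=lambda i:cv2.copyMakeBorder(i,0,H-i.shape[0],0,0,0)
cv2.imwrite('pics/c.png',np.hstack([f(a),f(b)]));print(a.shape,b.shape)"
```

```text
lid px ((178.6561279296875, 249.9781951904297), (103.42780303955078, 66.54694366455078), 88.61964416503906)
corners z.074
 [[0.583 0.372 0.074]
 [0.585 0.231 0.074]
 [0.368 0.222 0.074]
 [0.366 0.361 0.074]]
pad ((179.0, 290.0), (12.0, 26.0), 90.0) [236.75075075 181.97297297] (array([0.39189008, 0.29389745, 0.07384149]), np.float64(0.00019276537019321602)) [0.39180042 0.2938776  0.074     ]
[54 48 47] [62 64 59] [[64 57 60 57 59 51 54 38 53 55 54 55 66 62 64]
 [64 64 63 63 63 54 37 53 54 55 54 68 61 61 58]
 [62 61 62 60 55 39 51 53 54 54 68 58 57 57 58]
 [59 57 62 54 41 48 54 55 52 68 61 60 63 62 55]
 [56 50 55 46 45 54 54 54 55 59 55 61 63 58 58]
 [61 61 50 42 54 55 54 54 51 54 64 63 60 65 67]]
st ((454.8000183105469, 236.90000915527344), (2.2360668182373047, 60.821044921875), 26.56505012512207)
[array([ 0.444, -0.255,  0.047]), array([ 0.56 , -0.316,  0.047]), array([ 0.558, -0.32 ,  0.047]), array([ 0.442, -0.259,  0.047])] [ 0.50455932 -0.28916952  0.047     ]
mug [0.441 0.066 0.09 ]
wt [ 0.449 -0.005  0.04 ]
tape [ 0.446 -0.097  0.048]
(340, 260, 3) (260, 520, 3)
```

View pics/c.png

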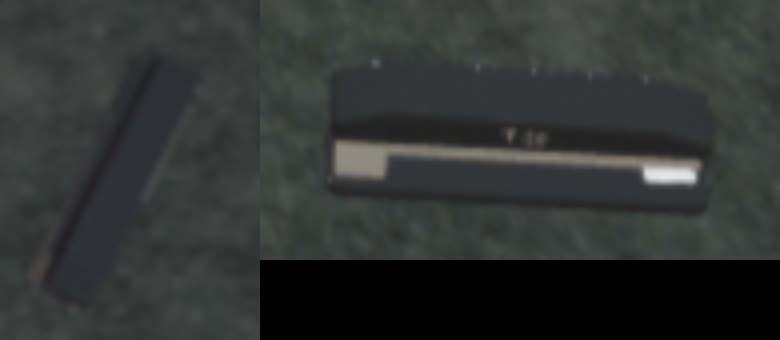

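The crop shows the stapler's arm top running from about (474,211) to (447,269) in the top view, and its top face centred at about (415,360) in the side view. The case lid is shut with its pad towards the robot.

```bash
cat >> h.py <<'E'
def goal(P,yaw,ahead):
    "row (cm,deg) bringing the point `ahead` m along tool z to P, tool down, tool x at yaw deg (or half turn)"
    T=pose(); y=np.radians(yaw); x=np.array([np.cos(y),np.sin(y),0]); 
    G=np.c_[x,np.cross([0,0,-1],x),[0,0,-1]]
    t=T[:3,:3].T@(np.array(P)-ahead*G[:,2]-T[:3,3]); return np.round(np.r_[t*100,R.from_matrix(T[:3,:3].T@G).as_rotvec(degrees=True)],2)
E
python3 - <<'E'
from h import *
ct,cs=cam('top'),cam('side')
print('stapler',tri(ct,(460.5,240),cs,(415,359.5)))
print(plane(ct,(474,211),.047),plane(ct,(447.5,269),.047))
print(goal([.392,.294,.114],92,.084))
E
```

```text
stapler (array([ 0.49546467, -0.30157824,  0.04078575]), np.float64(0.002105333741813022))
[ 0.55626195 -0.33005716  0.047     ] [ 0.43230235 -0.26992951  0.047     ]
[-21.32  22.34  10.42  -0.03   0.13 -28.  ]
```

```bash
python3 -m handwheel '-5 5 2 0 0 -9 -1; -10 10 4 0 0 -18 -1; -15 16 6 0 0 -28 -1; -21.3 22.3 8 0 0 -28 -1; -21.3 22.3 9 0 0 -28 -1; -21.3 22.3 10.4 0 0 -28 -1; -21.3 22.3 10.4 0 0 -28 -1;-21.3 22.3 10.4 0 0 -28 -1' 30; python3 -c "
from h import *
print(goal([.392,.294,.074],92,.084))"
```

```text
t: 1.1
ee_pos: [0.3914, 0.2958, 0.1986]
orientation: [0.0, 0.694, 0.72, -0.0]
wrist_force: [1.0, 0.5, 0.3]
gripper_width: 0.0172
[-0.18  0.05  4.06 -0.04  0.04  0.11]
```

```bash
python3 -m handwheel '0 0 2 0 0 0 -1; 0 0 3.5 0 0 0 -1;0 0 4 0 0 0 -1;0 0 4.4 0 0 0 -1; 0 0 4.75 0 0 0 -1;0 0 4.75 0 0 0 -1;0 0 4.75 0 0 0 -1'
```

```text
t: 1.98
ee_pos: [0.3917, 0.2961, 0.1516]
orientation: [-0.0, 0.694, 0.72, 0.0]
wrist_force: [-1.5, 0.4, 1.9]
gripper_width: 0.0005
```

```bash
python3 -m handwheel '0 0 -1 0 0 0 -1; 0 -3 -4 0 0 0 -1; 0 -6 -8 0 0 0 -1;0 -6 -13 0 0 0 0;0 -6 -17 0 0 0 1;0 -6 -17 0 0 0 1;0 -6 -17 0 0 0 1;0 -6 -17 0 0 0 1'; python3 - <<'E'
from h import *
s=optics.snapshot("side");t=optics.snapshot("top");st=r.state();w=optics.snapshot("wrist");print(st['ee_pos'],st['orientation'],st['t'])
np.savez('w1.npz',w=w,pos=st['ee_pos'],ori=st['orientation'])
for n,i in(('side1',s),('top1',t),('wrist1',w)):cv2.imwrite(f'pics/{n}.png',i[:,:,::-1])
cv2.imwrite('pics/m1.png',np.vstack([np.hstack([s[60:300,100:440],t[60:300,20:320]])[:,:,::-1],np.hstack([cv2.resize(w,(426,320)),np.zeros((320,214,3),np.uint8)])[:,:,::-1]]))
E
```

```text
t: 2.98
ee_pos: [0.3313, 0.2931, 0.3202]
orientation: [-0.0, 0.694, 0.72, -0.001]
wrist_force: [-0.4, -0.5, 0.8]
gripper_width: 0.0457
[0.33140983 0.29339863 0.32037497] [-7.83530422e-05  6.93988531e-01  7.19985060e-01 -1.19434190e-03] 3.075
```

View pics/m1.png

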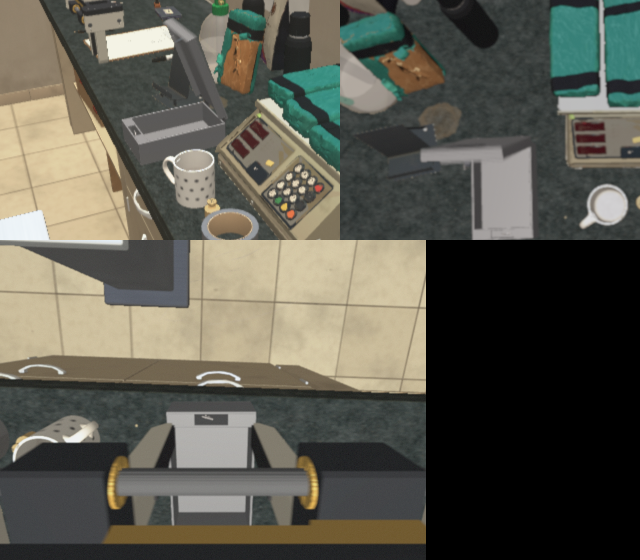

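The lid stands fully open, leaning back. The tray is empty and the bystanders haven't moved. Next I move to the stapler.

```bash
python3 - <<'E'
from h import *
print(goal([.46,.1,.32],78,0),goal([.50,-.12,.31],64,0),goal([.535,-.32,.27],64,0))
i=cv2.imread('pics/top1.png')[190:310,130:230];cv2.imwrite('pics/case1.png',cv2.resize(i,None,fx=5,fy=5,interpolation=cv2.INTER_CUBIC))
E
```

```text
[-19.82  12.13   0.06  -0.07   0.08  14.11] [-41.95  15.32   1.08  -0.06   0.09  28.11] [-6.206e+01  1.808e+01  5.100e+00 -6.000e-02  9.000e-02  2.811e+01]
```

View pics/case1.png

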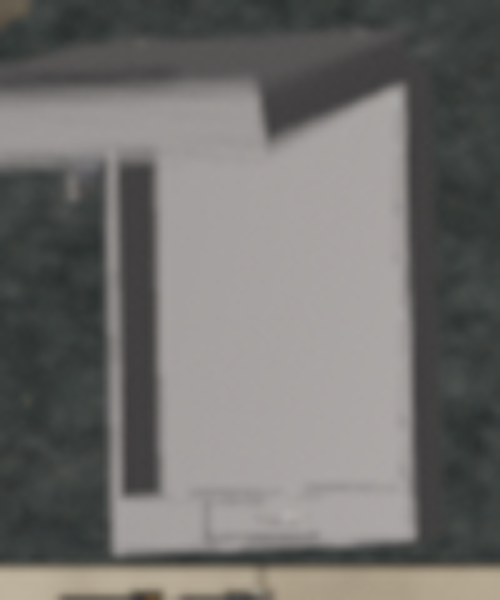

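The tray's outer rim shows in this crop, in full-image pixels: front left (152.8,300.6), front right (213.2,298), left edge up to (151.4,220), right edge up to (211.4,207).

```bash
python3 -m handwheel '-6 4 0 0 0 5 1; -12 8 0 0 0 9 1; -18 11 0 0 0 14 1; -24 13 0 0 0 18 1; -30 14 0 0 0 22 1; -36 15 0 0 0 28 1; -42 15.3 1 0 0 28 1; -48 16 2 0 0 28 1;-54 17 3 0 0 28 1;-60 18 4 0 0 28 1'; python3 - <<'E'
from h import *
ct=cam('top')
f=lambda p:plane(ct,p,.056)
fl,fr,bl,br=map(f,[(152.8,300.6),(213.2,298),(151.4,220),(211.4,207)])
print(fl,fr,bl,br)
for a,b in((fl,bl),(fr,br)): print(np.degrees(np.arctan2(*(b-a)[1::-1])))
print('front',np.degrees(np.arctan2(-(fl-fr)[0],(fl-fr)[1])),(fl+fr)/2)
print(goal([.535,-.32,.27],64,0))
E
```

```text
t: 4.38
ee_pos: [0.5306, -0.2861, 0.2824]
orientation: [-0.0, 0.847, 0.531, -0.001]
wrist_force: [1.0, 0.2, -0.3]
gripper_width: 0.0928
[0.368758   0.35438556 0.056     ] [0.37363664 0.2265405  0.056     ] [0.54024601 0.36167661 0.056     ] [0.56746728 0.23313759 0.056     ]
2.4345433593906987
1.949330382582017
front 2.185379215103041 [0.37119732 0.29046303 0.056     ]
[-2.86  1.88  1.25 -0.1   0.08  0.13]
```

```bash
python3 -m handwheel '-2.9 1.9 1.2 0 0 0 1;-2.9 1.9 1.2 0 0 0 1'; cat > look.py <<'E'
from h import *
import sys
s=r.state();w=optics.snapshot("wrist");n=sys.argv[1]
cv2.imwrite(f'pics/{n}.png',w[:,:,::-1]);np.savez(n,ee_pos=s['ee_pos'],orientation=s['orientation']);print(s['t'],s['ee_pos'])
E
python3 look.py wa; python3 -m handwheel '-4 1.5 3 0 0 0 1;-4 1.5 3 0 0 0 1;-4 1.5 3 0 0 0 1'; python3 look.py wb; python3 -c "
import cv2,numpy as np
a,b=[cv2.imread(f'pics/{n}.png')[:, 80:] for n in('wa','wb')]
cv2.imwrite('pics/wab.png',np.vstack([a[:300],b[:300]]))"
```

```text
t: 4.62
ee_pos: [0.5332, -0.3241, 0.2679]
orientation: [-0.001, 0.849, 0.528, -0.003]
wrist_force: [0.5, 0.1, 0.1]
gripper_width: 0.0927
4.625 [ 0.53317676 -0.32414349  0.26791625]
t: 5.05
ee_pos: [0.5309, -0.3617, 0.239]
orientation: [-0.002, 0.848, 0.531, -0.001]
wrist_force: [0.4, 0.3, -0.1]
gripper_width: 0.093
5.05 [ 0.53091753 -0.36172653  0.23900947]
```

View pics/wab.png

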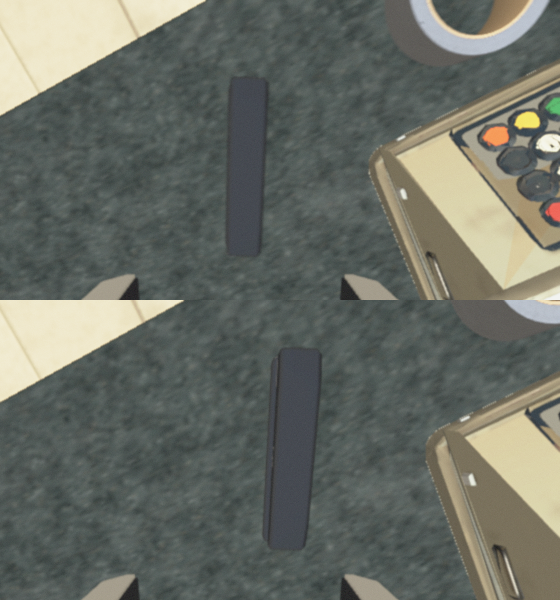

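Stapler arm top ends: view a (329,77) and (324,255); view b (380,48) and (366,248).

```bash
python3 - <<'E'
from h import *
ca,cb=[cam('wrist',dict(np.load(n+'.npz'))) for n in('wa','wb')]
n=tri(ca,(329,77),cb,(380,48));f=tri(ca,(324,255),cb,(366.5,248));print(n,f)
d=f[0]-n[0];c=(n[0]+f[0])/2;yaw=np.degrees(np.arctan2(d[1],d[0]));print(np.linalg.norm(d),c,yaw)
for z in (.047,):print([plane(k,p,z).round(4) for k,p in((ca,(329,77)),(ca,(324,255)),(cb,(380,48)),(cb,(366.5,248)))])
c2=c.copy()
for z in(.10,.034):
  c2[2]=z;print(goal(c2,yaw+90,.065))
E
```

```text
(array([ 0.4327081 , -0.26821568,  0.03142247]), np.float64(0.00018321384229550209)) (array([ 0.56149951, -0.335288  ,  0.02575375]), np.float64(0.00030354808445631206))
0.14532053429483918 [ 0.49710381 -0.30175184  0.02858811] -27.509713816681852
[array([ 0.4346, -0.2694,  0.047 ]), array([ 0.5557, -0.3326,  0.047 ]), array([ 0.4345, -0.2716,  0.047 ]), array([ 0.5546, -0.335 ,  0.047 ])]
[ 3.88 -5.66  7.48 -0.23 -0.03  1.68]
[ 3.87 -5.63 14.08 -0.23 -0.03  1.68]
```

```bash
python3 - <<'E'
from h import *
for z in(.10,.036):
  print(goal([.495,-.302,z],62.5,.065))
E
```

```text
[ 3.76 -5.83  7.48 -0.23 -0.03  1.67]
[ 3.76 -5.81 13.88 -0.23 -0.03  1.67]
```

```bash
python3 -m handwheel '3.8 -5.8 3 0 0 1.7 1;3.8 -5.8 6 0 0 1.7 1;3.8 -5.8 9 0 0 1.7 1;3.8 -5.8 12 0 0 1.7 1;3.8 -5.8 13.9 0 0 1.7 1;3.8 -5.8 13.9 0 0 1.7 1;3.8 -5.8 13.9 0 0 1.7 0;3.8 -5.8 13.9 0 0 1.7 -1;3.8 -5.8 13.9 0 0 1.7 -1;3.8 -5.8 13.9 0 0 1.7 -1' 45; python3 -m handwheel '0 0 0 0 0 0 -1;0 0 0 0 0 0 -1'
```

```text
t: 6.35
ee_pos: [0.4954, -0.3018, 0.1012]
orientation: [-0.002, 0.855, 0.518, -0.001]
wrist_force: [0.5, 0.1, -0.5]
gripper_width: 0.0576
t: 6.6
ee_pos: [0.4953, -0.3019, 0.1012]
orientation: [-0.002, 0.855, 0.518, -0.001]
wrist_force: [-1.0, 0.1, 0.5]
gripper_width: 0.0376
```

```bash
python3 -m handwheel '0 0 0 0 0 0 -1;0 0 0 0 0 0 -1;0 0 0 0 0 0 -1;0 0 0 0 0 0 -1;0 0 -2 0 0 0 -1; 0 0 -7 0 0 0 -1; 0 0 -13 0 0 0 -1; 0 0 -20 0 0 0 -1;0 0 -20 0 0 0 -1'; python3 - <<'E'
from h import *
# carry goals, storage middle at case x=+5
y=np.radians(2.2);C=np.array([.4815+.005*np.cos(y),.296+.005*np.sin(y)])
print(C)
for p,a in(([.50,-.1,.30],75),([.5,.1,.3],85),([*C,.30],92.2)): print(goal(p,a,0))
s=optics.snapshot("side");w=optics.snapshot("wrist")
cv2.imwrite('pics/grip.png',np.vstack([s[150:450,140:640],w[:300,70:570]])[:,:,::-1])
E
```

```text
t: 7.72
ee_pos: [0.4972, -0.3035, 0.3057]
orientation: [0.003, 0.855, 0.518, 0.002]
wrist_force: [0.6, -0.2, -4.2]
gripper_width: 0.0287
[0.48649631 0.29619194]
[ 18.17  -9.17   0.51   0.36   0.04 -12.57]
[ 35.9  -18.42   0.45   0.36   0.08 -22.57]
[ 52.66 -28.7    0.39   0.35   0.1  -29.77]
```

View pics/grip.png

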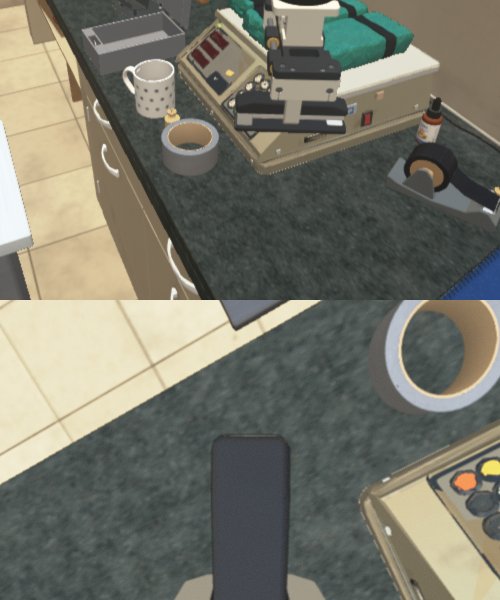

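```bash
python3 -m handwheel '5 -2.5 0.4 0.3 0 -3 -1;11 -5.5 0.4 0.3 0 -7 -1;17 -8.5 0.4 0.3 0 -12 -1;23 -11.5 0.4 0.3 0 -16 -1;29 -14.5 0.4 0.3 0 -19 -1;35 -18 0.4 0.3 0 -23 -1;41 -21.5 0.4 0.3 0 -26 -1;47 -25.2 0.4 0.3 0 -30 -1;52.6 -28.8 0.4 0.3 0 -30 -1;52.6 -28.8 0.4 0.3 0 -30 -1'; python3 -m handwheel '0 0 0 0 0 0 -1;0 0 0 0 0 0 -1';python3 - <<'E'
from h import *
y=np.radians(2.2);C=np.array([.4815+.004*np.cos(y),.296+.004*np.sin(y)])
for p in([*C,.20],[*C,.11]): print(goal(p,92.2,0))
st=r.state();print(st['gripper_width'],st['t'])
s=optics.snapshot("side");t=optics.snapshot("top");w=optics.snapshot("wrist")
cv2.imwrite('pics/over.png',np.vstack([np.hstack([s[40:280,130:430],t[100:340,100:400]]),w[:300,20:620]])[:,:,::-1])
E
```

```text
t: 9.07
ee_pos: [0.4809, 0.3003, 0.2949]
orientation: [-0.006, 0.691, 0.723, -0.005]
wrist_force: [0.9, -0.4, -3.9]
gripper_width: 0.0288
t: 9.32
ee_pos: [0.4798, 0.299, 0.2919]
orientation: [-0.006, 0.69, 0.723, -0.008]
wrist_force: [0.7, -1.4, -3.6]
gripper_width: 0.0287
[-0.29  0.74  9.18 -1.14  0.16  0.46]
[-0.27  0.92 18.18 -1.14  0.16  0.46]
0.028738992196442926 9.325
```

View pics/over.png

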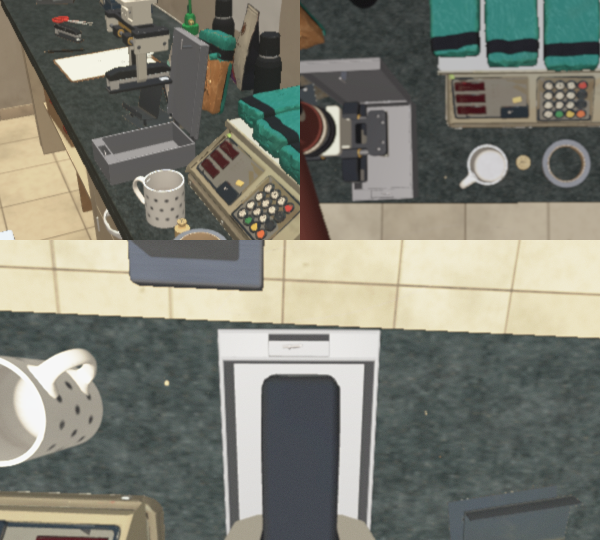

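The wrist view shows the stapler centred over the storage floor, lined up with the tray and clear of the lid.

```bash
python3 -m handwheel '-0.3 0.8 3 -1.1 0.2 0.5 -1;-0.3 0.8 7 -1.1 0.2 0.5 -1;-0.3 0.8 11 -1.1 0.2 0.5 -1;-0.3 0.8 14 -1.1 0.2 0.5 -1;-0.3 0.9 16.5 -1.1 0.2 0.5 -1;-0.3 0.9 17.5 -1.1 0.2 0.5 -1;-0.3 0.9 17.5 -1.1 0.2 0.5 -1;-0.3 0.9 17.5 -1.1 0.2 0.5 -1';python3 -c "
from h import *
y=np.radians(2.2)
print(goal([.4815+.004*np.cos(y),.2962,.1065],92.2,0),r.state()['wrist_force'])"
```

```text
t: 10.48
ee_pos: [0.4886, 0.2954, 0.1201]
orientation: [0.0, 0.695, 0.719, 0.003]
wrist_force: [-0.3, 0.1, -2.6]
gripper_width: 0.0284
[ 0.09 -0.31  1.36  0.32 -0.23 -0.27] [-0.33690817  0.12987163 -2.59492317]
```

```bash
python3 -m handwheel '0 -0.3 0.7 0.3 0 0 -1;0 -0.3 1.3 0.3 -0.2 -0.2 -1;0 -0.3 1.45 0.3 -0.2 -0.2 -1;0 -0.3 1.45 0.3 -0.2 -0.2 -1'
```

```text
t: 10.98
ee_pos: [0.4854, 0.2954, 0.1061]
orientation: [-0.0, 0.694, 0.72, 0.0]
wrist_force: [-1.3, -1.5, 4.2]
gripper_width: 0.0286
```

Contact with the floor, at the expected height. I release partially, because the fully open fingers are wider than the tray.

```bash
python3 -m handwheel '0 0 0 0 0 0 0.1;0 0 0 0 0 0 0.1;0 0 0 0 0 0 0.1;0 0 0 0 0 0 0.1;0 0 -4 0 0 0 0.1;0 0 -9 0 0 0 0.1;0 -3 -14 0 0 0 0.1;0 -7 -19 0 0 0 -1;0 -11 -20 0 0 0 -1;0 -12 -20 0 0 0 -1';python3 - <<'E'
from h import *
st=r.state();print(st['t'],st['ee_pos'],st['gripper_width'])
s=optics.snapshot("side");t=optics.snapshot("top");w=optics.snapshot("wrist")
cv2.imwrite('pics/rel.png',np.vstack([np.hstack([s[40:280,130:430],t[100:340,100:400]]),w[:300,20:620]])[:,:,::-1])
E
```

```text
t: 12.22
ee_pos: [0.3634, 0.2912, 0.3074]
orientation: [-0.0, 0.693, 0.721, 0.001]
wrist_force: [-0.3, -1.0, -0.7]
gripper_width: 0.0256
12.225 [0.36344899 0.29123454 0.3074373 ] 0.025556400847170646
```

View pics/rel.png

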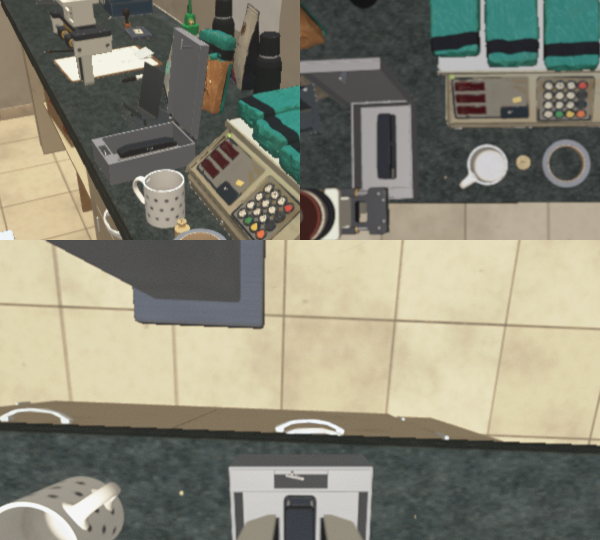

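The stapler lies on its base inside the tray and the lid is still open. Next I take the closed fingers over and behind the lid.

```bash
python3 -m handwheel '0 0 -6 0 0 0 -1;0 3 -12 0 0 0 -1;0 9 -14 0 0 0 -1;0 15 -14 0 0 0 -1;0 21 -14 0 0 0 -1;0 27 -14 0 0 0 -1;0 32 -14 0 0 0 -1;0 32 -14 0 0 0 -1;0 32 -14 0 0 0 -1' 40;python3 -c "
from h import *
y=np.radians(2.2);ex=np.array([np.cos(y),np.sin(y)])
print(goal([*(np.array([.4815,.296])+.2*ex),.325],92.2,0))"
```

```text
t: 13.5
ee_pos: [0.6862, 0.3023, 0.4441]
orientation: [-0.0, 0.694, 0.72, -0.001]
wrist_force: [-0.7, -0.1, 0.4]
gripper_width: 0.0006
[ 0.17 -0.46 11.91 -0.11  0.06 -0.11]
```

```bash
python3 -m handwheel '0.2 -0.4 4 0 0 0 -1;0.2 -0.4 9 0 0 0 -1;0.2 -0.4 11.9 0 0 0 -1;0.2 -0.4 11.9 0 0 0 -1';python3 - <<'E'
from h import *
y=np.radians(2.2);ex=np.array([np.cos(y),np.sin(y)])
for th in(1.7,1.57,1.45,1.3,1.15,1.0,.85,.7,.55,.4,.25,.1,0):
  L,n=.175+.015*(1.7-th)/1.7,.006+.008*np.sin(th)
  x=.1-L*np.cos(th)+n*np.sin(th); z=.068+L*np.sin(th)+n*np.cos(th)
  print(th,goal([*(np.array([.4815,.296])+x*ex),z],92.2,.084))
E
```

```text
t: 14.0
ee_pos: [0.68, 0.3039, 0.3243]
orientation: [-0.001, 0.694, 0.72, -0.003]
wrist_force: [-0.2, 0.1, 0.3]
gripper_width: 0.0004
1.7 [-0.03 -6.22  0.1  -0.33  0.13 -0.05]
1.57 [-0.03 -8.48 -0.33 -0.33  0.13 -0.05]
1.45 [ -0.04 -10.62  -0.46  -0.33   0.13  -0.05]
1.3 [ -0.04 -13.32  -0.26  -0.33   0.13  -0.05]
1.15 [ -0.04 -15.99   0.37  -0.33   0.13  -0.05]
1.0 [ -0.04 -18.57   1.41  -0.33   0.13  -0.05]
0.85 [ -0.04 -20.99   2.85  -0.33   0.13  -0.05]
0.7 [ -0.03 -23.18   4.67  -0.33   0.13  -0.05]
0.55 [ -0.03 -25.08   6.83  -0.33   0.13  -0.05]
0.4 [ -0.03 -26.63   9.29  -0.33   0.13  -0.05]
0.25 [-2.000e-02 -2.779e+01  1.197e+01 -3.300e-01  1.300e-01 -5.000e-02]
0.1 [-2.000e-02 -2.853e+01  1.483e+01 -3.300e-01  1.300e-01 -5.000e-02]
0 [-1.000e-02 -2.877e+01  1.680e+01 -3.300e-01  1.300e-01 -5.000e-02]
```

```bash
python3 -m handwheel '0 -4 0 0 0 0 -1;0 -6.2 0 0 0 0 -1;0 -8.5 -0.3 0 0 0 -1;0 -10.6 -0.5 0 0 0 -1;0 -13.3 -0.3 0 0 0 -1;0 -16 0.4 0 0 0 -1;0 -18.6 1.4 0 0 0 -1;0 -18.6 1.4 0 0 0 -1';python3 - <<'E'
from h import *
y=np.radians(2.2);ex=np.array([np.cos(y),np.sin(y)])
for th in(.85,.7,.55,.4,.25,.1,0):
  L,n=.175+.015*(1.7-th)/1.7,.006+.008*np.sin(th)
  x=.1-L*np.cos(th)+n*np.sin(th); z=.068+L*np.sin(th)+n*np.cos(th)
  print(th,goal([*(np.array([.4815,.296])+x*ex),z],92.2,.084))
s=optics.snapshot("side");t=optics.snapshot("top")
cv2.imwrite('pics/cl.png',np.hstack([s[40:280,130:430],t[100:340,100:400]])[:,:,::-1])
E
```

```text
t: 15.0
ee_pos: [0.4931, 0.2977, 0.3144]
orientation: [-0.001, 0.693, 0.721, -0.001]
wrist_force: [0.9, 0.1, 1.4]
gripper_width: 0.0002
0.85 [-0.12 -2.3   1.74 -0.13 -0.    0.08]
0.7 [-0.12 -4.5   3.55 -0.13 -0.    0.08]
0.55 [-0.11 -6.41  5.71 -0.13 -0.    0.08]
0.4 [-0.11 -7.97  8.16 -0.13 -0.    0.08]
0.25 [-0.11 -9.14 10.84 -0.13 -0.    0.08]
0.1 [-0.11 -9.88 13.7  -0.13 -0.    0.08]
0 [ -0.11 -10.13  15.66  -0.13  -0.     0.08]
```

View pics/cl.png

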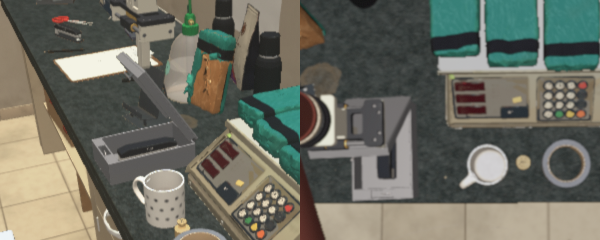

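The lid follows the fingers, at about 1 rad. I continue down and press 6.5 mm past shut, as in the first press.

```bash
python3 -m handwheel '0 -2.3 1.7 0 0 0 -1;0 -4.5 3.6 0 0 0 -1;0 -6.4 5.7 0 0 0 -1;0 -8 8.2 0 0 0 -1;0 -9.1 10.8 0 0 0 -1;0 -9.9 13.7 0 0 0 -1;0 -10.1 15.7 0 0 0 -1;0 -10.1 16.2 0 0 0 -1;0 -10.1 16.3 0 0 0 -1;0 -10.1 16.3 0 0 0 -1'
```

```text
t: 16.35
ee_pos: [0.3954, 0.2941, 0.1521]
orientation: [-0.0, 0.694, 0.72, 0.001]
wrist_force: [1.3, -0.6, 1.3]
gripper_width: 0.0006
```

```bash
python3 -m handwheel '0 0 0.08 0 0 0 -1;0 0 0.08 0 0 0 -1'; python3 -m handwheel '0 0 -0.4 0 0 0 -1;0 0 -1 0 0 0 -1;0 0 -4 0 0 0 -1;0 0 -9 0 0 0 -1;0 -3 -14 0 0 0 -1;0 -3 -16 0 0 0 -1;0 -3 -16 0 0 0 -1;0 -3 -16 0 0 0 -1';python3 - <<'E'
from h import *
s=optics.snapshot("side");t=optics.snapshot("top")
cv2.imwrite('pics/fin.png',np.vstack([np.hstack([s[40:340,130:530],t[80:380,100:500]])])[:,:,::-1])
E
```

```text
t: 16.6
ee_pos: [0.3954, 0.2942, 0.1516]
orientation: [-0.0, 0.694, 0.72, 0.001]
wrist_force: [0.5, 0.1, 1.4]
gripper_width: 0.001
t: 17.6
ee_pos: [0.3647, 0.2922, 0.3105]
orientation: [-0.0, 0.694, 0.72, 0.0]
wrist_force: [-0.3, -0.4, -1.1]
gripper_width: 0.0003
```

View pics/fin.png

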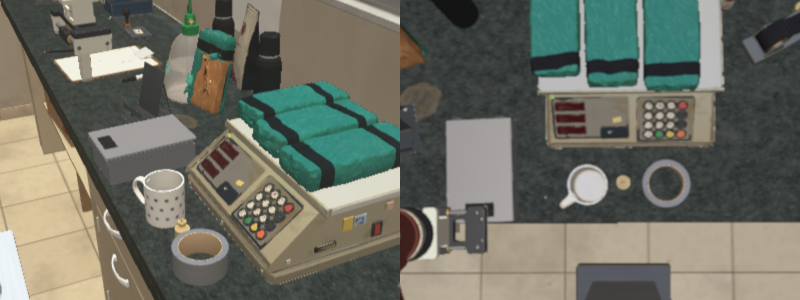

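The lid is shut with the hand clear. I wait a second, then compare against the first pictures before handing in.

```bash
python3 -m handwheel '0 0 -3 0 0 0 -1;0 0 -3 0 0 0 -1;0 0 -3 0 0 0 -1;0 0 -3 0 0 0 -1;0 0 -3 0 0 0 -1;0 0 -3 0 0 0 -1;0 0 -3 0 0 0 -1;0 0 -3 0 0 0 -1';python3 - <<'E'
from h import *
s=optics.snapshot("side")[:,:,::-1];t=optics.snapshot("top")[:,:,::-1]
print('pad side',cen(blob(s.max(2)<70,(225,172,252,192))),'was 236.75 181.97')
s0,t0=cv2.imread('pics/side0.png'),cv2.imread('pics/top0.png')
d=lambda a,b,x0,y0,x1,y1:round(float(np.abs(a[y0:y1,x0:x1].astype(int)-b[y0:y1,x0:x1]).mean()),2)
print('lid side',d(s,s0,215,150,330,225),'bystanders side',d(s,s0,255,205,362,330),'top',d(t,t0,255,235,400,295))
print(r.state()['t']); r.job_done()
E
```

```text
t: 18.7
ee_pos: [0.3648, 0.2922, 0.3401]
orientation: [-0.0, 0.694, 0.72, -0.0]
wrist_force: [0.0, 0.2, -0.1]
gripper_width: 0.0006
pad side [236.74404762 182.02232143] was 236.75 181.97
lid side 0.61 bystanders side 0.6 top 0.98
18.8
the job is handed in; nothing more can be done
```

The stapler is put away in the case and the lid is shut on its catch; I handed the job in at 18.8 s. I pressed the lid pad about 6.5 mm so it sprang open and laid the stapler on its base inside, lengthwise. I then swung the lid down from behind and pressed it again until it caught.

**Last checks:**
- **Lid:** with the hand clear for more than a second, the press pad was back within 0.1 px of its first position in the side view.
- **Bystanders:** the picture areas round the mug, tape roll and weight matched the first ones, differing by less than 1 grey level on average.

**One check disagreed:** the two wrist views put the stapler's top at about 29 mm, because the camera positions were too close together. The top and side views gave about 41 mm and the text says 47 mm. I used the text's height to set the grasp, and the grip closed on the arm at 28.7 mm, close to its stated 28 mm.

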